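Stow the reproducer behind the gate latch

ROBOT

A 6-joint arm with a two-finger parallel gripper is mounted at the origin on the work surface. World frame = base frame: x ahead of the robot, y to its left, z up, the work surface at z = 0. Lengths are in m, angles in rad, forces in N, time in s.
With the tool pointing down it reaches from about 0.275 to 0.875 m from the base axis. Payload 12.5 kg.
Tool frame: the origin (TCP) lies on the centre line of the jaws, within the pads' length; the fingertips stand r.finger_overhang ahead of it and the grasp point (between the pads) lies 3 mm ahead of it (r.finger_overhang is the distance from the TCP to the fingertips, in m); z points along the fingers, y is the line along which they close (so a half turn about z gives the same grasp; the last joint's range is limited). The gripper opens to 85 mm and grips with 20 to 120 N. Pads are 22 mm wide; open, the fingers measure 114 mm over their backs; the gripper's body (76 mm by 85 mm) begins 54 mm behind the grasp point. The pads swing forward as they close: fully open they stand 13 mm farther back than shut.
Start: joints at [1.077, 0.351, 1.652, -0, 1.139, -0.085], TCP at [0.219, 0.505, 0.253] pointing down, gripper open.
Joint ranges: [-2.75, 2.75], [-0.79, 2.1], [0.01, 2.65], [-1.57, 4.71], [0.07, 3.14], [-2.87, 2.87]. Speed limits (rad/s): [2.22, 2.22, 2.79, 3.14, 3.14, 3.14].

INTERFACE

Orientations are given as a unit quaternion [x, y, z, w].
In Python, from cell import r, optics gives the robot as it stands. The module is installed in compiled form; this text tells all that it offers. Calls block until the motion is done:
- r.move_to(position, orientation): joint-space move of the TCP to a pose.
- r.move_linear(position, rot=None, vel=0.15): straight line of the TCP; rot=None keeps the orientation; vel is the mean speed in m/s.
- r.set_joints(angles): joint-space move.
- r.set_gripper(opening, squeeze=None): opening from 0.0 (shut) to 1.0 (fully open); squeeze is the grip in N (None keeps the last); returns when the fingers have stopped.
- r.sleep(seconds).
- r.inverse_kinematics(position, orientation): joint angles nearest the present ones, or None.
- optics.get_image(name): name is "side" or "top" or "wrist"; returns a dict with "pixels" (400x640x3 uint8, red, green, blue), "depth" (400x640 float32, m along the optical axis (not along the pixel's ray), 0 where there is no reading), "fx", "fy", "cx", "cy" (pixels), "D" ([k1, k2, p1, p2, k3] as OpenCV has them; the pictures are not rectified), "camera_from_world" (4x4, takes a point from world to camera coordinates); the wrist camera has in their place "mount" (4x4, takes a point from camera to tool coordinates, whose origin is the TCP and whose axes are the flange's). Camera axes: x right, y down, z forward; pixel columns grow to the right and rows downward; lengths in m; the calibration is good to about 2 mm. A picture is of the moment at which its call begins: read the wrist's pose just before it.
A pose or a line that the arm cannot do raises r.PlanningError and nothing moves.
- r.hand_in(): hands the job in; it is judged then, once.
Readings, each from a call of its own:
- r.current_t(): time.
- r.current_q(): joint angles.
- r.current_qvel(): joint speeds.
- r.current_effort(): joint torques, N m.
- r.current_tool_pos(): TCP position.
- r.current_ee_rot(): TCP orientation.
- r.current_contact_force(): force on the tool from outside, world axes, zero at the start.
- r.current_torque(): the same for the moment, N m.
- r.current_opening(): opening from 0.0 (shut) to 1.0 (fully open).
- r.current_finger_force(): force on a finger pad.
Only numpy, scipy, OpenCV 4.12 (cv2) and the standard library are available. Lean on these libraries where they do the work, as an engineer would, in place of code of your own. Each camera call takes 0.05 s, during which the arm holds its last target. There are 200 camera calls.

TASK

With the fingertips, push the round nickel-plated reproducer along the bench into the middle bay of the pine sorting rack until it stops against the back wall, and only then swing the wooden gate latch fully shut across the mouth of that bay. Do not lift or tip the reproducer, and leave the other parts where they lie.

Things in the scene. Friction and masses are not known exactly. Their poses are not given: they have to be found in the camera images.
- reproducer: gramophone reproducer lying flat on the bench, a nickel-plated drum 62 mm in diameter and 24 mm tall (a flat 50 mm step on top to 28 mm) with a 20 mm wide tube stub standing in the middle of its top to 42 mm; about 0.25 kg, slides freely. Origin: centre of its underside, z up.
- shelf: pine sorting rack fixed to the bench, no floor, three bays in a row open towards the robot. Origin: on the bench, middle of the middle bay's mouth; x points into the bay, y left, z up. Dividers run from x = 9 to 78 mm, 12 mm thick, 40 mm tall, centred at y = -170, -56, 56 and 170 mm: the middle bay is 100 mm wide. A foot 26 mm square, 9 mm tall lies under the gate's pivot.
- bay_stop (a point): point on the inner face of the rack's back wall (12 mm thick, 50 mm tall) at bench height, in the middle of the middle bay: x = 78 mm, y = 0 in the rack's frame. When fully home the reproducer's rim touches this wall, its centre at x = 47 mm.
- gate (a joint): angle of the wooden gate latch about its upright pivot, rad. 0: shut, the bar lies along the rack's -y across the middle bay's mouth, against the divider ends. It grows as the free end swings out towards the robot and on to the left: at 1.57 the bar points to the rack's -x. It starts open (1.9 to 2.4), stays where it is left (0.06 N m of friction) and stops at 2.7.
- gate_pivot (a point): the gate latch's pivot axis, on the rack at x = 0, y = 56 mm of its frame, at the bar's mid height (23 mm).
- gate_tip (a point): free end of the gate bar, 125 mm from the pivot, at the bar's mid height (23 mm). The wooden bar is 16 mm thick (horizontally), from 12 to 34 mm above the bench; a small round peg 16 mm wide stands on it 110 mm from the pivot, to 48 mm.
- knob0: dark bakelite control knob, round, 34 mm across its foot, 21 mm tall; bystander; origin at the centre of its underside. Stands in the rack's right-hand bay.
- knob1: dark bakelite control knob, round, 34 mm across its foot, 21 mm tall; bystander; origin at the centre of its underside. Stands in the rack's right-hand bay.
- knob2: dark bakelite control knob, round, 34 mm across its foot, 21 mm tall; bystander; origin at the centre of its underside. Stands on the bench in front of the rack, to the left.
- knob3: dark bakelite control knob, round, 34 mm across its foot, 21 mm tall; bystander; origin at the centre of its underside. Stands on the bench in front of the rack, to the right.
- bell_lever: small flat L-shaped brass bell lever, 26 by 49 mm, 10 mm thick, in the rack's left-hand bay; bystander; origin under its hub.
- horn: copper horn section, a hollow cone standing on its 136 mm wide end, 133 mm tall; bystander far to one side; origin at the centre of its underside.
- oil_tin: metal can 70 mm wide, 120 mm tall; bystander far to the other side; origin at the centre of its underside.
Mind the look-alikes: they are no part of the job. Leave any orange or purple look-alike of the reproducer alone.

How it is judged:
On the way, in this order (a step that is already met when the one before it is completed fails the run):
1. the reproducer is home against the back wall of the middle bay, with the gate still open (x of reproducer in the frame of shelf between 0.042 and 0.052 m and y of reproducer in the frame of shelf between -0.025 and 0.025 m and value of joint gate above 1.2 rad), for 0.2 s.
2. the gate latch is swung shut (value of joint gate below 0.06 rad), for 0.2 s.
At the end, for the whole second after the job is handed in: The reproducer lies flat and still in the middle bay within 5 mm of the back wall (its centre within 25 mm of the bay's middle line), the gate latch is shut to within 0.06 rad, and every other part is within 20 mm of where it was (x of reproducer in the frame of shelf between 0.042 and 0.052 m and y of reproducer in the frame of shelf between -0.025 and 0.025 m and value of joint gate below 0.06 rad and height (world z) of reproducer below 0.004 m and angle between reproducer's own z axis and vertical below 0.08 rad and linear speed of reproducer below 0.01 m/s and distance of each of knob0, knob1, knob2, knob3, bell_lever, horn, oil_tin from where it was at the start of the episode below 0.02 m); the robot touches nothing.
It fails at once if the reproducer is lifted more than 10 mm (height (world z) of reproducer above 0.01 m).
It fails at once if the reproducer is tipped (angle between reproducer's own z axis and vertical above 0.25 rad).
It fails at once if another part is moved by more than 20 mm (distance of any of knob0, knob1, knob2, knob3, bell_lever, horn, oil_tin from where it was at the start of the episode above 0.02 m).
It also fails if it takes over 61 s, if anything falls off the work surface, if the arm or the gripper's body presses on something with over 40 N, if the wrist force passes 120 N, or if a joint passes its speed limit or range.

## Working session

There is one attempt and no reset: what is moved stays moved. The work goes in short steps, each a Python script; the robot and the scene stay as the last script left them, time stands still between calls to the robot, and variables do not carry over. Pictures are saved under pics/ and viewed, at most 10 in all, crops included, and the job is handed in when it is done.

```bash
mkdir -p pics; python3 - <<'E'
from cell import r, optics
import cv2,numpy as np
for n in("top","side"):
    d=optics.get_image(n); cv2.imwrite(f"pics/{n}0.png",d["pixels"][:,:,::-1]); np.savez(f"{n}0.npz",**d)
    print(n,d["fx"],d["cx"],d["cy"],d["D"],np.round(d["camera_from_world"],3).tolist())
print(r.finger_overhang,r.current_t(),r.current_ee_rot())
E
```

```text
top 360.9976447863945 319.51733375886045 202.49320543738983 [-0.04372939  0.          0.          0.          0.        ] [[0.114, -0.993, 0.002, -0.054], [-0.973, -0.112, -0.203, 0.542], [0.202, 0.022, -0.979, 1.175], [0.0, 0.0, 0.0, 1.0]]
side 519.9276740969634 316.5515617231961 203.20966592853495 [-0.00271679  0.          0.          0.          0.        ] [[0.916, -0.4, 0.023, -0.515], [-0.195, -0.494, -0.847, 0.135], [0.351, 0.772, -0.53, 1.183], [0.0, 0.0, 0.0, 1.0]]
0.022 0.1 [ 2.02980680e-01  9.79182595e-01 -5.19007371e-04 -1.43388571e-04]
```

View pics/top0.png

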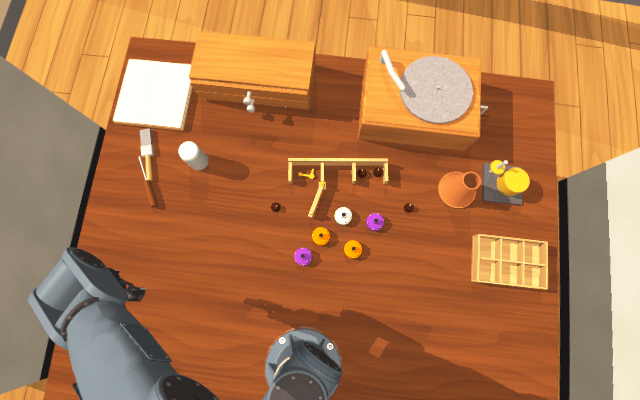

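View pics/side0.png

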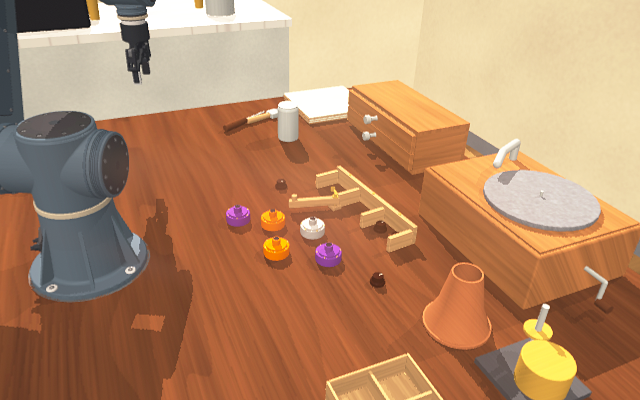

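The white/silver drum in the top view at (343,215) fits the reproducer. The look-alikes are purple at (375,221) and (303,256), and orange at (320,236) and (353,249). The gate bar runs from its pivot at about (322,185) to (313,214), and the middle bay lies between columns 322 and 353. Next I'll take rough positions and a close wrist view.

```bash
cat >h.py <<'E'
import numpy as np,cv2
from scipy.spatial.transform import Rotation as R
def cast(d,px,z,T=None):
    """pixels -> world points on plane height z. T: world_from_camera"""
    if T is None: T=np.linalg.inv(d["camera_from_world"])
    K=np.array([[d["fx"],0,d["cx"]],[0,d["fy"],d["cy"]],[0,0,1.]])
    u=cv2.undistortPoints(np.array(px,float).reshape(-1,1,2),K,np.array(d["D"],float)).reshape(-1,2)
    v=np.c_[u,np.ones(len(u))]@T[:3,:3].T; o=T[:3,3]
    return o+v*((z-o[2])/v[:,2])[:,None]
def wristT(p,q,mount):
    T=np.eye(4);T[:3,:3]=R.from_quat(q).as_matrix();T[:3,3]=p
    return T@mount
def down(yaw): # tool z down, tool y (closing line) at world angle yaw
    y=np.array([np.cos(yaw),np.sin(yaw),0]);z=np.array([0,0,-1.])
    return R.from_matrix(np.c_[np.cross(y,z),y,z]).as_quat()
E
python3 - <<'E'
from h import *
d=dict(np.load("top0.npz"))
for n,p,z in[("repro",(343.5,215),.028),("wallL",(289,159.5),.05),("wallR",(388,160.5),.05),("pivot",(322,185),.034),("tip",(313,214),.034),("knob2",(276,207),.02),("knob3",(409,208),.02),("purple",(375.5,221),.03),("or",(320.5,235.5),.03)]:
    print(n,cast(d,[p],z)[0].round(3))
from cell import optics
w=optics.get_image("wrist"); print(np.round(w["mount"],3).tolist(),w["fx"])
E
```

```text
repro [ 0.516 -0.079  0.028]
wallL [0.687 0.132 0.05 ]
wallR [ 0.723 -0.214  0.05 ]
pivot [0.612 0.007 0.034]
tip [0.506 0.026 0.034]
knob2 [0.518 0.158 0.02 ]
knob3 [ 0.568 -0.305  0.02 ]
purple [ 0.507 -0.191  0.03 ]
or [ 0.436 -0.008  0.03 ]
[[0.0, -0.963, -0.268, 0.069], [1.0, -0.0, 0.001, 0.0], [-0.001, -0.268, 0.963, -0.121], [0.0, 0.0, 0.0, 1.0]] 304.96471939798295
```

```bash
cat >look.py <<'E'
from h import *; from cell import r,optics
def look(name):
    p,q=np.array(r.current_tool_pos()),np.array(r.current_ee_rot())
    d=optics.get_image("wrist"); d["T"]=wristT(p,q,d["mount"])
    np.savez(name+".npz",**d); cv2.imwrite(f"pics/{name}.png",d["pixels"][:,:,::-1]); return d
E
python3 - <<'E'
from look import *
r.move_to([.55,-.05,.27],down(np.pi/2+.104))
look("w1"); print(r.current_t(),r.current_tool_pos(),r.current_q())
E
```

```text
2.5083 [ 0.55002698 -0.04936662  0.26999018] [-1.73856167e-01  3.38014881e-01  1.62649689e+00  9.87960568e-05
  1.17712881e+00 -1.84940784e+00]
```

View pics/w1.png

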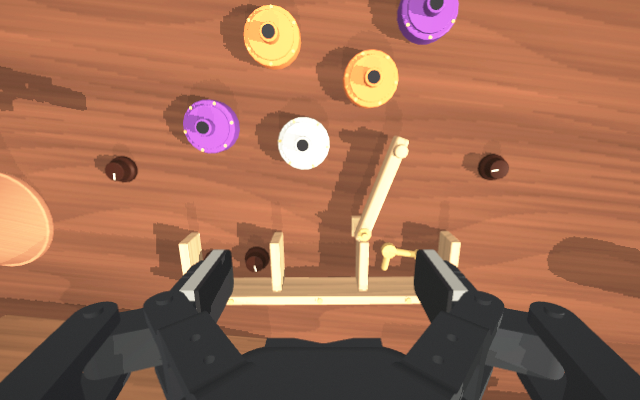

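The wrist view is turned half round, with the robot at the top. It shows the white reproducer at (303,143), the gate from its pivot at (363,236) to its peg at (401,148), the two middle divider tops at x≈277 and x≈363, and the back wall at row ~296. Now I'll measure these and check the choice in a crop.

```bash
python3 - <<'E'
from h import *
d=dict(np.load("w1.npz"));T=d["T"];im=d["pixels"]
hsv=cv2.cvtColor(im,cv2.COLOR_RGB2HSV)
def big(m,reg):
    x0,y0,x1,y1=reg; mm=np.zeros_like(m);mm[y0:y1,x0:x1]=m[y0:y1,x0:x1]
    c=max(cv2.findContours(mm,cv2.RETR_EXTERNAL,cv2.CHAIN_APPROX_NONE)[0],key=cv2.contourArea);return c
c=big(((hsv[:,:,1]<60)&(hsv[:,:,2]>120)).astype(np.uint8)*255,(250,100,350,190))
print("repro px",cv2.minEnclosingCircle(c))
P=cast(d,c.reshape(-1,2),.024,T)[:,:2].astype(np.float32)
print("repro world z.024",cv2.minEnclosingCircle(P))
for n,p,z in[("stub",(303,145),.042),("pivot",(363,236),.034),("peg",(401,150),.048),("divRfrontL",(271,234),.04),("divRfrontR",(283.5,234),.04),("wall top inner R",(230,298),.05),("wall top inner L",(410,296),.05),("leftdiv",(441,233),.04),("leftdivR",(459,233),.04),("rightdiv",(180,237),.04),("rightdivR",(198,233),.04)]:
    print(n,cast(d,[p],z,T)[0].round(4))
cv2.imwrite("pics/crop1.png",cv2.resize(im[90:310,170:470,::-1],None,fx=2.6,fy=2.6,interpolation=cv2.INTER_CUBIC))
E
```

```text
repro px ((303.5303039550781, 142.65151977539062), 26.469797134399414)
repro world z.024 ((0.5140807032585144, -0.07574127614498138), 0.030994590371847153)
stub [ 0.5144 -0.075   0.042 ]
pivot [0.6196 0.0092 0.034 ]
peg [0.5079 0.0345 0.048 ]
divRfrontL [ 0.6265 -0.1049  0.04  ]
divRfrontR [ 0.6248 -0.0896  0.04  ]
wall top inner R [ 0.715  -0.1504  0.05  ]
wall top inner L [0.6882 0.0772 0.05  ]
leftdiv [0.6033 0.1032 0.04  ]
leftdivR [0.601  0.1253 0.04  ]
rightdiv [ 0.6422 -0.2167  0.04  ]
rightdivR [ 0.6346 -0.1945  0.04  ]
```

View pics/crop1.png

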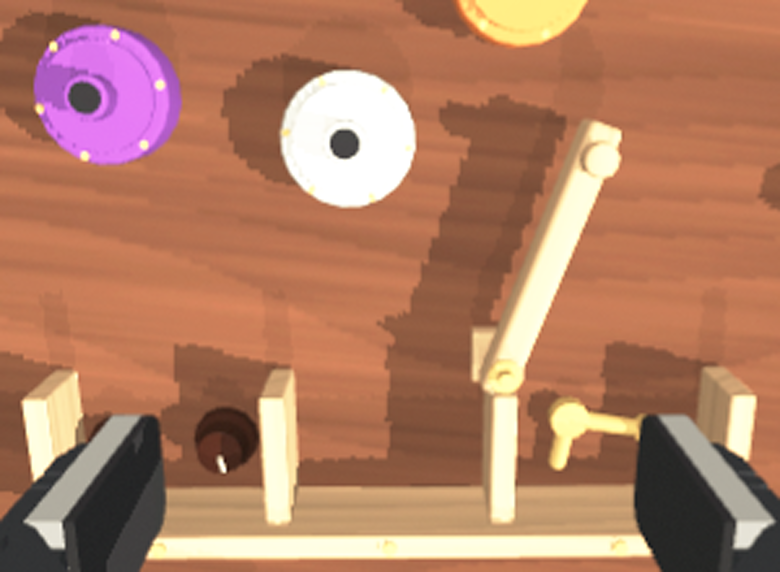

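```bash
python3 - <<'E'
from h import *
d=dict(np.load("w1.npz"));T=d["T"]
f=lambda x,y,z:cast(d,[(170+x/2.6-.3,90+y/2.6-.3)],z,T)[0][:2]
A,B=f(278,522,.04),f(502,521,.04); W1,W2=f(165,536,.05),f(640,535,.05)
F=f(274,400,.04); piv=f(506,376,.035); peg=f(602,159,.048)
yd=W2-W1; psi=np.arctan2(-yd[0],yd[1]); yd2=B-A
print("psi wall",psi,"div",np.arctan2(-yd2[0],yd2[1]),"spacing",np.linalg.norm(yd2))
ps=psi
X=np.array([np.cos(ps),np.sin(ps)]);Y=np.array([-np.sin(ps),np.cos(ps)])
O1=(A+B)/2-.078*X; O2=piv-.056*Y; print("O junction",O1,"O pivot",O2)
inr=lambda p:np.round([(p-O1)@X,(p-O1)@Y],4)
for n,p in dict(W1=W1,W2=W2,F=F,piv=piv,peg=peg,repro=np.array([.5141,-.0757])).items():print(n,p.round(4),inr(p))
v=inr(peg)-inr(piv); print("gate",np.arctan2(-v[0],-v[1]),np.hypot(*v))
E
```

```text
psi wall 0.10669901122588063 div 0.10945347327150383 spacing 0.11209578397849611
O junction [ 0.6205647  -0.04565582] O pivot [ 0.62272991 -0.04534752]
W1 [ 0.7115 -0.1465] [ 0.0796 -0.1099]
W2 [0.6867 0.0845] [0.0796 0.1224]
F [ 0.6386 -0.0991] [ 0.0122 -0.0551]
piv [0.6168 0.0103] [0.0022 0.0561]
peg [0.5088 0.0349] [-0.1026  0.092 ]
repro [ 0.5141 -0.0757] [-0.1091 -0.0185]
gate 1.9008253103999893 0.11077838236768038
```

```bash
cat >rack.py <<'E'
from look import *
O=np.array([.6218,-.0455]);psi=.1075
X=np.array([np.cos(psi),np.sin(psi)]);Y=np.array([-np.sin(psi),np.cos(psi)])
def W(x,y,z): return list(O+x*X+y*Y)+[z]
def rk(p): p=np.array(p)[:2]-O; return np.round([p@X,p@Y],4)
E
python3 - <<'E'
from rack import *
d=dict(np.load("w1.npz"))
for p in[(270,36),(371,79),(428,12),(210,127)]: print("lookalike",rk(cast(d,[p],.028,d["T"])[0]))
q=down(np.pi/2+psi)
r.set_gripper(.4)
r.move_to(W(-.156,-.0185,.12),q)
r.move_linear(W(-.156,-.0185,.032),vel=.1)
print(r.current_t(),rk(r.current_tool_pos()),r.current_tool_pos(),r.current_contact_force(),r.current_opening())
look("w2")
E
```

```text
lookalike [-0.2246 -0.0519]
lookalike [-0.1811  0.0584]
lookalike [-0.2473  0.1161]
lookalike [-0.1297 -0.126 ]
4.8167 [-0.1556 -0.0186] [ 0.46906964 -0.08071429  0.03250401] [-0.85880248  0.29474869  0.09301082] 0.4001464151732462
```

View pics/w2.png

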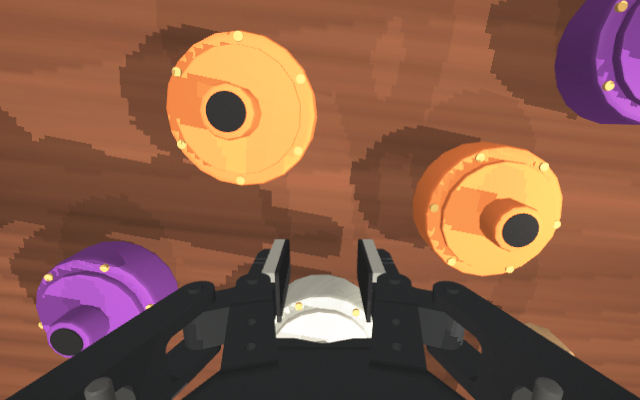

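The fingers are at (278,260) and (370,260), evenly either side of the white drum at (323,308) and clear of the orange and purple ones. Pushing now.

```bash
python3 - <<'E'
from rack import *
z=.032
f0=np.array(r.current_contact_force())
fx=lambda:round(float((np.array(r.current_contact_force())-f0)[:2]@X),2)
for x,y in[(-.145,-.0185),(-.08,-.006),(-.04,0),(-.005,0)]:
    r.move_linear(W(x,y,z),vel=.05); print(x,rk(r.current_tool_pos()),fx())
x=-.005
while x<.018:
    x+=.0015; r.move_linear(W(x,0,z),vel=.03); f=fx()
    if x>.004: print(round(x,4),rk(r.current_tool_pos()),f)
    if f<-8: break
print(r.current_t())
d=optics.get_image("top");cv2.imwrite("pics/top1.png",cv2.resize(d["pixels"][130:270,260:420,::-1],None,fx=4,fy=4))
E
```

```text
-0.145 [-0.1446 -0.0185] 0.8
-0.08 [-0.08  -0.006] 0.48
-0.04 [-0.04  0.  ] -0.54
-0.005 [-0.005  0.   ] -0.57
0.0055 [ 0.0056 -0.    ] -0.17
0.007 [ 0.0071 -0.    ] 0.72
0.0085 [0.0086 0.    ] -0.77
0.01 [ 0.0101 -0.    ] 0.34
0.0115 [ 0.0116 -0.    ] 0.32
0.013 [0.0121 0.0001] -6.05
0.0145 [0.0125 0.0001] -11.9
11.7667
```

```bash
python3 - <<'E'
from rack import *
r.move_linear(W(-.03,0,.032),vel=.06)
r.move_linear(W(-.03,0,.13),vel=.15)
r.move_linear(W(-.06,0,.22),vel=.2)
r.set_gripper(0)
d=look("w3");im=d["pixels"];print(r.current_t())
hsv=cv2.cvtColor(im,cv2.COLOR_RGB2HSV)
m=((hsv[:,:,1]<50)&(hsv[:,:,2]>150)).astype(np.uint8)*255
for c in cv2.findContours(m,cv2.RETR_EXTERNAL,cv2.CHAIN_APPROX_NONE)[0]:
    if cv2.contourArea(c)>300:
        (x,y),rad=cv2.minEnclosingCircle(cast(d,c.reshape(-1,2),.024,d["T"])[:,:2].astype(np.float32)); print(cv2.boundingRect(c),rk([x,y]),rad)
E
```

```text
14.6083
(265, 252, 12, 36) [ 0.0405 -0.0596] 0.022939462214708328
(159, 252, 18, 54) [ 0.0527 -0.1793] 0.03483245149254799
(469, 251, 16, 55) [0.0522 0.1798] 0.035343531519174576
(307, 239, 13, 42) [ 0.028  -0.0082] 0.02605060115456581
(327, 238, 14, 43) [0.0274 0.0098] 0.02663944847881794
(372, 129, 55, 110) [-0.0579  0.0802] 0.06134742870926857
```

View pics/w3.png

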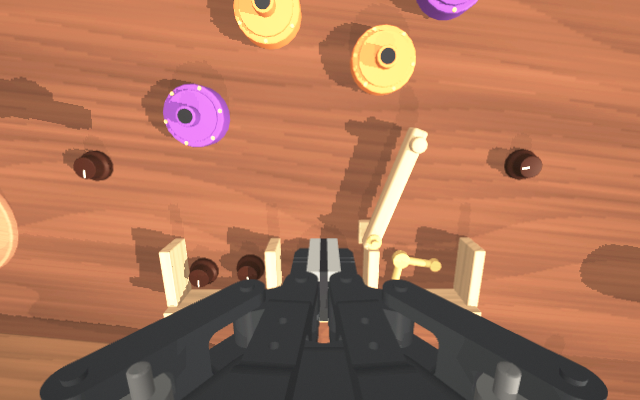

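The parts are undisturbed and the gate is unmoved, with its peg at (419,145), but the gripper hides the bay. I'll move to the gate's outer side and check the bay from the top camera.

```bash
cat >gate.py <<'E'
from rack import *
def G(th,gap,z=.038,rho=.08):
    h=.011*abs(np.cos(th))+.0145*abs(np.sin(th)); d=.008+h+gap
    return W(-rho*np.sin(th)-d*np.cos(th), .056-rho*np.cos(th)+d*np.sin(th), z)
E
python3 - <<'E'
from gate import *
r.move_linear(G(1.9,.015,.14),vel=.2)
d=optics.get_image("top");im=d["pixels"]
cv2.imwrite("pics/top2.png",cv2.resize(im[130:270,260:420,::-1],None,fx=4,fy=4,interpolation=cv2.INTER_CUBIC))
hsv=cv2.cvtColor(im,cv2.COLOR_RGB2HSV)
m=((hsv[:,:,1]<60)&(hsv[:,:,2]>120)).astype(np.uint8)*255; m[:,:322]=0;m[:,353:]=0;m[:155]=0;m[260:]=0
for c in cv2.findContours(m,cv2.RETR_EXTERNAL,cv2.CHAIN_APPROX_NONE)[0]:
    if cv2.contourArea(c)>60:
        (x,y),rad=cv2.minEnclosingCircle(cast(d,c.reshape(-1,2),.024)[:,:2].astype(np.float32)); print(cv2.boundingRect(c),rk([x,y]),rad)
r.move_linear(G(1.9,.015),vel=.15)
print(r.current_t(),rk(r.current_tool_pos()),r.current_contact_force())
E
```

```text
(329, 164, 17, 17) [ 0.0461 -0.0005] 0.031359799206256866
16.3667 [-0.0621  0.1198] [0.23439259 0.04239649 1.06154247]
```

View pics/top2.png

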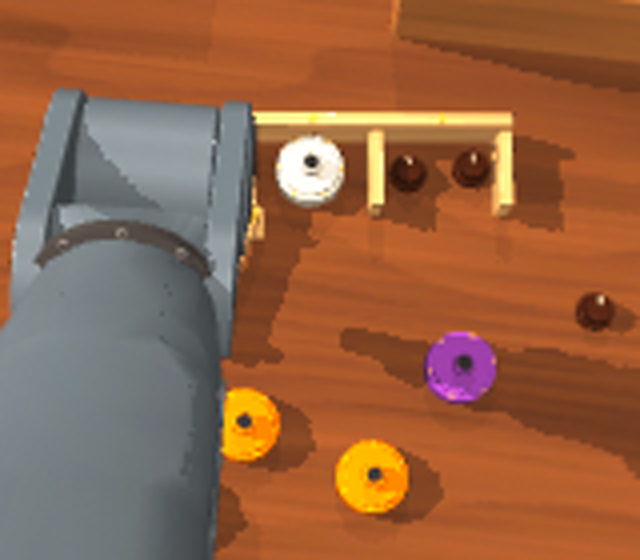

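The reproducer is in the bay at crop (310,170), measured at rack x=46 mm, y=0, which is home against the wall. Now I'll swing the gate.

```bash
python3 - <<'E'
from gate import *
f0=np.array(r.current_contact_force())
ff=lambda:np.round((np.array(r.current_contact_force())-f0)[:2]@np.c_[X,Y],2)
r.move_linear(G(1.9,0),vel=.04); print(ff())
for th in np.linspace(1.8,.1,18):
    r.move_linear(G(th,0),vel=.1)
    if round(th*10)%4==0: print(round(th,2),rk(r.current_tool_pos()),ff())
gap=0
th=0
for gap in np.arange(.004,-.008,-.001):
    r.move_linear(G(0,gap),vel=.03); f=ff(); print(round(gap,4),rk(r.current_tool_pos()),f)
    if f[0]<-10: break
print(r.current_t())
r.move_linear(G(0,.03),vel=.08); r.move_linear(G(0,.05,.2),vel=.2)
r.move_linear(W(-.15,0,.27),vel=.2); r.set_gripper(1.0)
look("w4"); print(r.current_t())
E
```

```text
[-0.09  0.63]
1.6 [-0.0794  0.0809] [0.48 0.39]
1.2 [-0.0838  0.0503] [-0.11 -0.01]
0.8 [-0.0753  0.0185] [-0.51 -0.4 ]
0.4 [-0.0529 -0.0085] [-0.91 -0.06]
0.004 [-0.0229 -0.0241] [0.35 0.75]
0.003 [-0.022 -0.024] [-0.25 -0.25]
0.002 [-0.021 -0.024] [-0.31  0.14]
0.001 [-0.0199 -0.024 ] [-0.24  0.15]
0.0 [-0.0189 -0.024 ] [-0.37  0.01]
-0.001 [-0.0179 -0.024 ] [-0.45  0.01]
-0.002 [-0.0174 -0.024 ] [-5.56 -0.76]
-0.003 [-0.0173 -0.024 ] [-9.42 -1.05]
-0.004 [-0.0171 -0.024 ] [-15.48  -2.02]
23.7333
26.8083
```

View pics/w4.png

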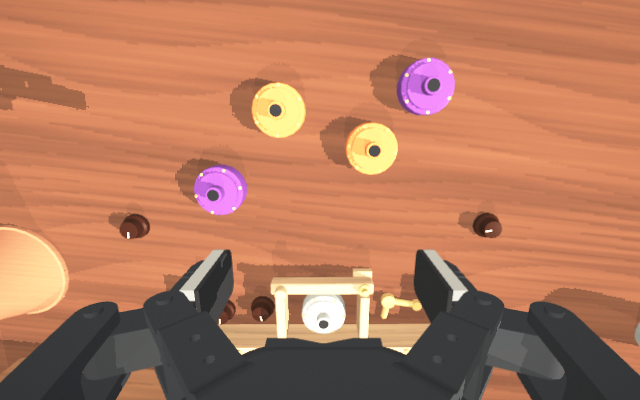

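The bar lies across the mouth from its pivot at (365,290) to its peg at (281,289), and the reproducer sits behind it at (323,313). I'll check the gate angle, then hand in.

```bash
python3 - <<'E'
from rack import *
d=dict(np.load("w4.npz"))
a=rk(cast(d,[(365,289.5)],.036,d["T"])[0]);b=rk(cast(d,[(281,288.5)],.048,d["T"])[0]);v=b-a
g=np.arctan2(-v[0],-v[1]);print(a,b,"gate",g,np.hypot(*v),"stub",rk(cast(d,[(323,324)],.042,d["T"])[0]))
if abs(g)<.06: print(r.hand_in())
E
```

```text
[-0.0001  0.056 ] [-0.0089 -0.0526] gate 0.08085465050769142 0.10895595440360292 stub [0.0484 0.0008]
```

The rough picks give 0.08 rad, which is within pixel error of the limit, so I'll measure more carefully.

```bash
python3 - <<'E'
from rack import *
d0=dict(np.load("w4.npz"))
cv2.imwrite("pics/crop4.png",cv2.resize(d0["pixels"][260:345,255:395,::-1],None,fx=5.5,fy=5.5,interpolation=cv2.INTER_CUBIC))
E
```

```text
(no output)
```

View pics/crop4.png

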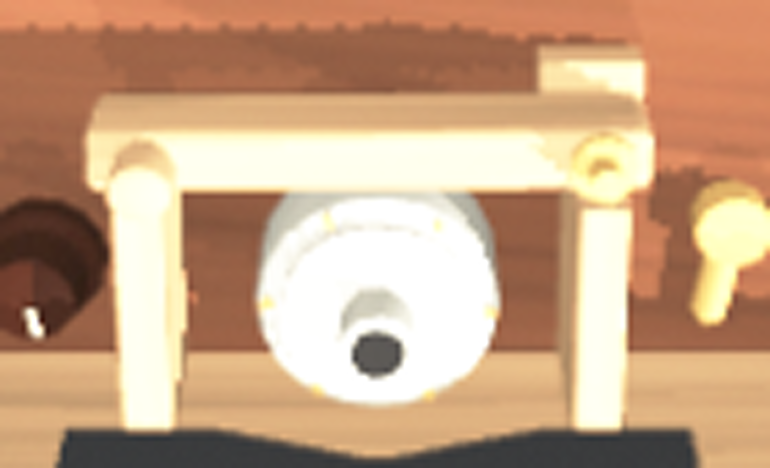

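In the crop the bar's edges (rows 130 and 191) run level at both ends and parallel to the back wall edge at row 351. The peg's top is at (140,190), lower than the point I used before. So the gate angle is about 0 and it is fully shut.

```bash
python3 - <<'E'
from rack import *
d=dict(np.load("w4.npz"))
e=[rk(cast(d,[(255+x/5.5,260+y/5.5)],.034,d["T"])[0]) for x,y in((110,130.5),(560,130.5),(110,191),(540,191))]
g=[np.arctan2(b[0]-a[0],b[1]-a[1]) for a,b in(e[:2],e[2:])];print(g)
if max(map(abs,g))<.04: print(r.hand_in(),r.current_t())
E
```

```text
[np.float64(0.0), np.float64(0.0)]
the job is handed in; nothing more can be done
the job is handed in; nothing more can be done
```

The reproducer is home against the back wall of the middle bay (measured at rack x ≈ 46 mm, y ≈ 0), the gate latch was then swung fully shut (bar parallel to the back wall, angle ≈ 0), no other part appeared moved, and the job is handed in; the judge's verdict was not shown.

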